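# Gather the sample jars for the count

## Robot

A 6-joint arm with a two-finger parallel gripper is mounted at the origin on a cart in front of the work surface, level with it; the furniture and walls round the work are solid. World frame = base frame: x ahead of the robot, y to its left, z up, the work surface at z = 0. Lengths are in m, angles in rad, forces in N, time in s.
With the tool pointing down it reaches from about 0.35 to 0.975 m from the base axis. Payload 7.1 kg.
Tool frame: the origin (TCP) lies between the finger pads; the fingertips stand arm.finger_overhang ahead of it and the grasp point (between the pads) lies 6 mm ahead of it (arm.finger_overhang is the distance from the TCP to the fingertips, in m); z points along the fingers, y is the line along which they close (so a half turn about z gives the same grasp; the last joint's range is limited). The gripper opens to 88 mm and grips with 3 to 60 N. Pads are 20 mm wide; open, the fingers measure 115 mm over their backs; the gripper's body (75 mm by 178 mm) begins 61 mm behind the grasp point.
Start: joints at [1.317, 0.423, 1.63, -0, 1.089, -0.019], TCP at [0.145, 0.608, 0.248] pointing down, gripper open.
Joint ranges: [-3, 3], [-0.9, 2.11], [0.09, 2.58], [-1.31, 4.45], [0.11, 2.69], [-2.54, 2.54]. Speed limits (rad/s): [2.39, 2.39, 3.01, 3.14, 3.14, 3.14].

## Interface

Orientations are given as [roll, pitch, yaw] about the fixed x, y, z axes, in that order (R = Rz(yaw) Ry(pitch) Rx(roll)).
In Python, from rig import arm, read_camera, camera_model gives the robot as it stands. The module is installed in compiled form; this text tells all that it offers.
- The arm moves only by the tool arm_command, never from a script. Its argument "increments" is one flat list of numbers, 7 for each row, row after row: the shift along the tool's x, y, z in cm, then the turn, a rotation vector about the tool's x, y, z in rad, then the opening in per cent of the stroke, from 0 (shut) to 100 (fully open). In form: [x, y, z, ax, ay, az, grip, x, y, z, ax, ay, az, grip, ...]. A call has 1 to 10 rows; each row is the pose to reach, as a shift and turn from the pose commanded when the call began, along the tool's axes at that moment; what a row does not reach only later rows make up. A row lasts 1/8 s, in which the tool goes at most 62.5 mm and 10.7 degrees, less where a joint would pass 70% of its speed; a pose out of reach is approached as far as the arm can. A call with a gripper value outside its range is refused whole. The fingers move at their own pace and stop on an object; the grip force is fixed at half the most. Time passes only in rows, so rows that repeat a pose let the fingers close. It gives the time, the measured TCP pose, the force, the opening and the grip force at its end, in the units of the state.
- arm.state(): the state, without advancing time (a new reading comes with each control period).
- read_camera(name): name is "scene" or "top"; returns (picture, depth): 480x640x3 uint8, red, green, blue; 480x640 float32, m along the optical axis (not along the pixel's ray), 0 where there is no reading.
- camera_model(name): a dict with "intrinsics" (3x3 intrinsics, pixels), "view" (4x4, takes a point from world to camera coordinates). Camera axes: x right, y down, z forward; pixel columns grow to the right and rows downward; lengths in m; the calibration is good to about 2 mm. A picture is of the moment at which its call begins. camera_model takes no time and is no camera call.
- arm.close_job(): hands the job in; it is judged then, once.
The state is a dict: "clock": time; "qpos": joint angles; "qvel": joint speeds; "joint_efforts": joint torques, N m; "position": TCP position; "ee_rot": TCP orientation; "ft_force": force on the tool from outside, world axes, zero at the start; "moment": the same for the moment, N m; "grip_width": finger opening in m; "gripper_force": force on a finger pad.
Only numpy, scipy, OpenCV 4.12 (cv2) and the standard library are available. Lean on these libraries where they do the work, as an engineer would, in place of code of your own. Each camera call takes 0.05 s, during which the arm holds its last target. There are 200 camera calls.

## Task

The three sample jars are to be counted: first take the marker out of the sleeve on the blue tote and lay it flat on the notebook, and let it go. Then lift the tote clear of the worktop by its carrying handle and tilt it until all three jars have slid together into the corner marked yellow. Finish while still holding the tote up, tilted and still, with the jars in that corner; leave the amber bottle standing where it is.

Things in the scene. Friction and masses are not known exactly. Their poses are not given: they have to be found in the camera images.
- tote: Loose open blue tote, 150 (own x) by 190 (own y) mm, 4 mm walls, rim 60 mm high, inner floor 8 mm above its underside, 0.35 kg empty. Origin: centre of the underside, own z up; own x points away from the robot within 0.3 rad. Slick inside: jars start to slide at 8 to 13 degrees and reach a corner at about 30 degrees tilt straight toward it. A grey arch spans it along own y, posts at y = +-99 mm.
- tote_grip (a point): Centre of the black grip piece of the tote's handle, 126 mm above the tote's underside; the piece is 20 mm wide (own x), 90 mm long (own y) and 26 mm high, with flat sides. Turns with the tote.
- sleeve_mouth (a point): Centre of the mouth of the upright white marker sleeve fixed outside the tote's far wall (own x = 86, y = 0, z = 66 mm); 16 by 16 mm inside, 56 mm deep. A wall cabinet hangs 0.73 m above the back right part of the room, over x about 0.73, y about -0.14 m and beyond: swing the arm in low and short of it.
- tote_corner (a point): Inner floor corner of the tote that is marked yellow inside and out, at own x = -71, y = -91, z = 8 mm: the corner toward the robot and to its right.
- jar_1: Loose sample jar with a red screw cap, 43 mm wide, 43 mm high (body 40 mm wide), about 0.05 kg, standing inside the tote. Origin: centre of its underside.
- jar_2: Second jar, the same.
- jar_3: Third jar, the same.
- marker: Red marker, 130 mm long, 12 mm square for grasping, 12 g, standing loosely upright in the tote's sleeve (2 mm play all round), top about 140 mm above the worktop, 75 mm of it out of the sleeve. Its length is own y, +y up at the start, ends at y = -65 and +65 mm. The origin lies halfway along, on one flat side: the centre line is at own z = +6 mm.
- log_book: Closed dark notebook lying flat and fixed on the worktop, 151 (own x) by 211 (own y) by 14 mm thick. Origin: centre of its underside. Its long side points roughly away from the robot. It lies to the left of the tote or to the right of it.
- amber_bottle: Small loose amber glass bottle with a black cap, 43 mm wide, 66 mm high, standing behind the tote and the notebook. Origin: centre of its underside. A bystander.

How it is judged:
On the way, in this order (a step that is already met when the one before it is completed fails the run):
1. the marker lies flat on the notebook, let go, the tote still standing level on the worktop (x of marker in the frame of log_book between -0.075 and 0.075 m and y of marker in the frame of log_book between -0.105 and 0.105 m and height (world z) of marker below 0.045 m and angle between marker's own y axis and vertical above 1.3 rad and contact force between marker and the fingers below 0.1 N and linear speed of marker below 0.03 m/s and angle between tote's own z axis and vertical below 0.1 rad and height (world z) of tote below 0.01 m), for 0.2 s.
2. the tote is lifted clear of the worktop (height (world z) of tote_corner above 0.03 m), for 0.2 s.
At the end, for the whole second after the job is handed in: Gripper holds the tote still, tilted 0.2 to 1.0 rad, yellow corner over 30 mm above the worktop; each jar's underside centre within 112 mm of that inner floor corner (three in a row reach 102), at rest; marker flat on the notebook, its middle within the cover, untouched (x of marker in the frame of log_book between -0.075 and 0.075 m and y of marker in the frame of log_book between -0.105 and 0.105 m and height (world z) of marker below 0.045 m and angle between marker's own y axis and vertical above 1.3 rad and contact force between marker and the fingers below 0.1 N and height (world z) of tote_corner above 0.03 m and angle between tote's own z axis and vertical between 0.2 and 1 rad and distance between each of jar_1, jar_2, jar_3 and tote_corner below 0.112 m and contact force between tote and the fingers above 1 N and linear speed of each of tote, jar_1, jar_2, jar_3 below 0.03 m/s and angular speed of tote below 0.15 rad/s); the arm keeps its last pose, push and grip.
It fails at once if the amber bottle is moved by more than 30 mm or knocked over (distance of amber_bottle from where it was at the start of the episode above 0.03 m or angle between amber_bottle's own z axis and vertical above 0.35 rad).
It fails at once if a jar falls out of the tote (distance between any of jar_1, jar_2, jar_3 and tote above 0.2 m).
It also fails if it takes over 69 s, if anything falls off the work surface, if the arm or the gripper's body presses on something with over 40 N, if the wrist force passes 120 N, or if a joint passes its speed limit or range.

## Working session

There is one attempt and no reset: what is moved stays moved. The work goes in short steps, Python scripts to look and compute and a tool call to move; the robot and the scene stay as the last step left them, time stands still between calls to the robot, and variables do not carry over. Pictures are saved under pics/ and viewed, at most 10 in all, crops included, and the job is handed in when it is done.

Besides the shell and the picture viewer there is one more tool, called in YAML: its name, and indented under it one key for each argument. arm_command: Moves the arm, as the interface text tells. Its arguments: {"type":"object","properties":{"increments":{"type":"array"}},"required":["increments"]}

```bash
mkdir -p pics; cat > h.py <<'E'
import numpy as np, cv2
from rig import arm, read_camera, camera_model
from scipy.spatial.transform import Rotation as Rn
def grab(name):
    rgb,d=read_camera(name); m=camera_model(name)
    K=np.array(m["intrinsics"]);V=np.array(m["view"])
    v,u=np.mgrid[0:480,0:640]
    r=np.stack([u,v,np.ones_like(u)],-1)@np.linalg.inv(K).T
    P=(r*d[...,None]-V[:3,3])@V[:3,:3]
    P[d==0]=np.nan
    return rgb,d,P,K,V
def proj(p,K,V):
    c=V[:3,:3]@np.asarray(p)+V[:3,3]; q=K@c; return q[:2]/q[2]
def save(n,rgb): cv2.imwrite('pics/'+n,rgb[...,::-1])
def st():
    s=arm.state(); return s
E
python3 - <<'E'
from h import *
for n in("scene","top"):
    rgb,d,P,K,V=grab(n); save(n+"0.png",rgb); np.savez(n+"0.npz",rgb=rgb,d=d,P=P)
    print(n,"cam at",-V[:3,:3].T@V[:3,3], "axis",V[2,:3])
s=st();print(s, arm.finger_overhang)
E
```

```text
scene cam at [0.28824727 0.75734581 0.7092629 ] axis [ 0.37678709 -0.58974296 -0.71430717]
top cam at [0.54148781 0.24003421 0.96749224] axis [ 0.05920157 -0.01270807 -0.99816516]
{'clock': 0.1, 'qpos': array([ 1.31700663e+00,  4.23764143e-01,  1.63060444e+00, -4.95797084e-05,
        1.08861014e+00, -1.89839750e-02]), 'qvel': array([ 0.00021713, -0.00085963, -0.00163077, -0.00030862,  0.00034428,
        0.00096705]), 'joint_efforts': array([ 1.05482006e-03, -5.45612347e+01, -2.74324286e+01,  6.46108948e-02,
        1.88097346e-02, -3.14135457e-05]), 'position': array([0.14526822, 0.60740034, 0.24698317]), 'ee_rot': array([-3.14020600e+00,  1.75754602e-05,  2.90680996e+00]), 'ft_force': array([-0.34930237,  0.32374954, -0.41676537]), 'moment': array([ 0.02885837, -0.00821653,  0.00023716]), 'gripper_force': 0.0, 'grip_width': 0.08770206031370989} 0.025
```

View pics/scene0.png

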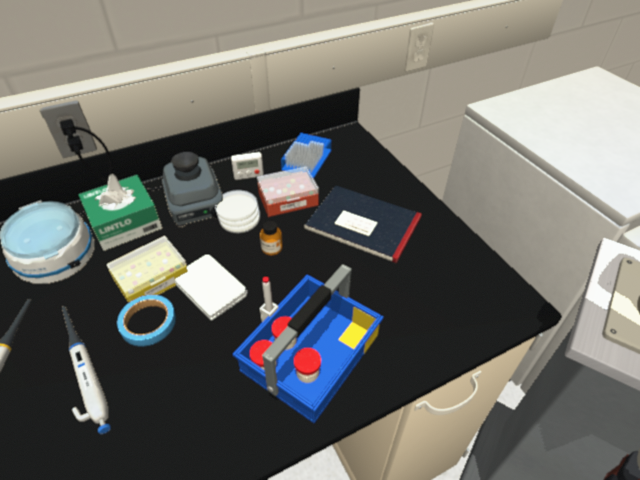

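View pics/top0.png

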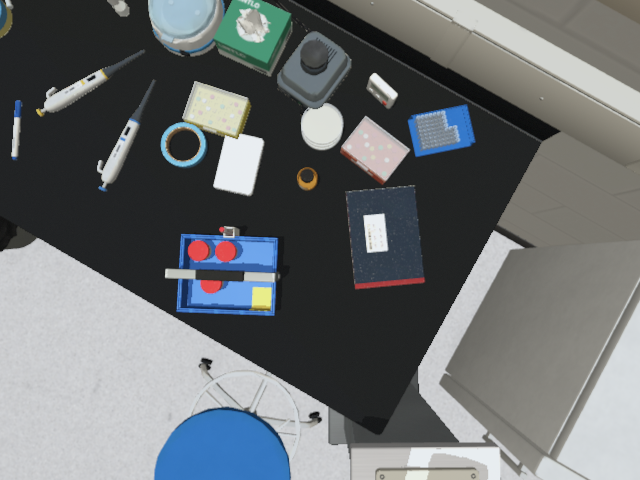

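The scene view shows the tote around pixel (308,345), the marker at (267,295), the notebook at (362,222), the bottle at (271,240) and the yellow corner at (358,330). In the top view the tote is at (228,275), the sleeve and marker at (229,232), the notebook at (385,237) and the bottle at (307,179).

```bash
python3 - <<'E'
from h import *
def load(n):
    z=np.load(n+"0.npz"); return z['rgb'],z['P']
for n in("top","scene"):
    rgb,P=load(n); hsv=cv2.cvtColor(rgb,cv2.COLOR_RGB2HSV); X,Y,Z=P[...,0],P[...,1],P[...,2]
    H,S,Vv=[hsv[...,i].astype(int) for i in range(3)]
    # grip: dark at z~0.139
    roi=np.zeros(H.shape,bool)
    if n=="top": roi[220:325,155:290]=1
    else: roi[260:425,225:390]=1
    g=roi&(Vv<70)&(Z>.12)&(Z<.15)
    if g.sum()>20:
        r=cv2.minAreaRect((P[g][:,:2]*1000).astype(np.float32)); print(n,"grip",r,np.nanmedian(Z[g]),P[g].mean(0))
    a=roi&(Z>.12)&(Z<.15)&(S<80)
    r=cv2.minAreaRect((P[a][:,:2]*1000).astype(np.float32)); print(n,"arch",r)
    b=roi&(abs(H-110)<15)&(S>120)&(Z>.05)&(Z<.066)
    r=cv2.minAreaRect((P[b][:,:2]*1000).astype(np.float32)); print(n,"rim",r)
    red=((H<8)|(H>172))&(S>120)&roi|(((H<8)|(H>172))&(S>120)&(Z>.1)&(Z<.15))
    k,lab,stt,cen=cv2.connectedComponentsWithStats(red.astype(np.uint8))
    for i in range(1,k):
        if stt[i,4]>8: m=lab==i; print(n,"red",stt[i],np.nanmedian(P[m],0).round(4),np.nanmax(Z[m]))
    y=roi&(abs(H-27)<6)&(S>100); print(n,"yellow",np.nanmedian(P[y],0))
    # notebook top
    if n=="top":
        bk=np.zeros(H.shape,bool); bk[170:300,330:440]=1
    else:
        bk=np.zeros(H.shape,bool); bk[180:265,295:430]=1
    b=bk&(Z>.008)&(Z<.02); k,lab,s2,_=cv2.connectedComponentsWithStats(b.astype(np.uint8)); i=1+s2[1:,4].argmax();b=lab==i
    r=cv2.minAreaRect((P[b][:,:2]*1000).astype(np.float32)); print(n,"book",r,np.median(Z[b]))
    am=np.zeros(H.shape,bool)
    if n=="top": am[165:193,293:322]=1
    else: am[222:258,255:287]=1
    b=am&(Z>.01)&(Z<.09); print(n,"bottle",[ (P[b][:,j].min().round(3),P[b][:,j].max().round(3)) for j in range(3)])
    if n=="top":
        w=np.zeros(H.shape,bool); w[222:240,215:245]=1
        for lo,hi in((.05,.08),(.08,.15)):
            b=w&(Z>lo)&(Z<hi)&(S<140 if lo<.06 else True); print("slv/marker",b.sum(),P[b].mean(0).round(4),P[b].min(0).round(4),P[b].max(0).round(4))
    else:
        w=np.zeros(H.shape,bool); w[270:325,255:280]=1
        for lo,hi in((.062,.07),(.075,.1),(.1,.125),(.125,.15)):
            b=w&(Z>lo)&(Z<hi)&(X>.6); print("slv/marker",lo,b.sum(),P[b].mean(0).round(4),P[b].min(0).round(4),P[b].max(0).round(4))
E
```

```text
top grip ((530.3257446289062, 431.5777282714844), (104.84912109375, 131.98443603515625), 36.68075942993164) 0.13853802288480682 [0.52035427 0.41296493 0.13834171]
top arch ((561.349365234375, 411.525146484375), (205.56329345703125, 100.91251373291016), 87.2011489868164)
top rim ((520.3687133789062, 413.8563232421875), (198.40359497070312, 158.17245483398438), 87.61759185791016)
top red [219 227   5   5  23] [0.6056 0.4098 0.1393] 0.14116032092646116
top red [188 241  22  20 345] [0.569  0.4747 0.0505] 0.05568301075545407
top red [215 242  22  20 328] [0.5668 0.419  0.0506] 0.05488927930122754
top red [201 280  21  13 229] [0.4972 0.4478 0.0507] 0.1367172353090983
top yellow [0.46515487 0.34789238 0.00867681]
top book ((599.7662353515625, 83.8808364868164), (211.27154541015625, 151.28248596191406), 5.210610389709473) 0.013843980489606196
top bottle [(np.float64(0.701), np.float64(0.744)), (np.float64(0.232), np.float64(0.272)), (np.float64(0.011), np.float64(0.07))]
slv/marker 96 [0.6044 0.4076 0.0622] [0.5931 0.3985 0.0501] [0.6174 0.4222 0.0792]
slv/marker 60 [0.6052 0.4072 0.1218] 
[... 700 characters left out ...]
4526 0.0504] 0.053573218430028505
scene yellow [0.46973024 0.33360947 0.00985422]
scene book ((598.7876586914062, 85.13880157470703), (212.20977783203125, 154.11322021484375), 5.177745342254639) 0.013618132907040257
scene bottle [(np.float64(0.7), np.float64(0.791)), (np.float64(0.218), np.float64(0.274)), (np.float64(0.01), np.float64(0.068))]
slv/marker 0.062 56 [0.6082 0.4145 0.065 ] [0.6004 0.3999 0.0625] [0.6173 0.4215 0.0689]
slv/marker 0.075 59 [0.6031 0.4132 0.0878] [0.6    0.4032 0.0761] [0.6099 0.4163 0.0993]
slv/marker 0.1 65 [0.6033 0.4133 0.1127] [0.6    0.4039 0.1004] [0.6093 0.4171 0.1249]
slv/marker 0.125 60 [0.604  0.4117 0.1344] [0.6002 0.4052 0.1252] [0.6101 0.4164 0.1405]
```

```bash
cat >> h.py <<'E'
def pose():
    s=st(); return np.array(s['position']),Rn.from_euler('xyz',s['ee_rot'])
def rel(p,R,p0=None,R0=None):
    "target TCP p, R -> shift cm in tool axes, rotvec"
    if p0 is None: p0,R0=pose()
    return np.r_[R0.inv().apply(np.asarray(p)-p0)*100,(R0.inv()*R).as_rotvec()].round(3)
def down(ty): # tool down, tool y at angle ty (rad)
    return Rn.from_euler('xyz',[np.pi,0,ty+np.pi/2])
E
python3 - <<'E'
from h import *
print(rel([.606,.410,.235],down(np.radians(87.4))))
E
```

```text
[-4.9401e+01 -8.4790e+00  1.2110e+00 -1.0000e-03 -0.0000e+00 -1.8900e-01]
```

arm_command:
  increments: [-16.5,-2.8,0.4,0,0,-0.06,100,-33,-5.6,0.8,0,0,-0.12,100,-49.4,-8.5,1.2,0,0,-0.19,100,-49.4,-8.5,1.2,0,0,-0.19,100,-49.4,-8.5,1.2,0,0,-0.19,100,-49.4,-8.5,1.2,0,0,-0.19,100,-49.4,-8.5,1.2,0,0,-0.19,100,-49.4,-8.5,1.2,0,0,-0.19,60,-49.4,-8.5,1.2,0,0,-0.19,60,-49.4,-8.5,1.2,0,0,-0.19,60]

```text
clock: 1.35
position: [0.6054, 0.4099, 0.2348]
ee_rot: [-3.141, -0.002, 3.096]
ft_force: [0.1, 0.5, -0.1]
grip_width: 0.0613
gripper_force: 0.0
```

arm_command:
  increments: [0,0,4,0,0,0,50,0,0,8,0,0,0,50,0,0,10.7,0,0,0,50,0,0,10.7,0,0,0,50]

```text
clock: 1.85
position: [0.6029, 0.4105, 0.1263]
ee_rot: [-3.139, -0.004, 3.099]
ft_force: [-0.5, -0.3, 1.0]
grip_width: 0.0439
gripper_force: 0.0
```

```bash
python3 - <<'E'
from h import *
rgb,d,P,K,V=grab("scene")
save("s1.png",cv2.resize(rgb[200:440,180:430],None,fx=2.4,fy=2.4))
s=st();print(s['position'],s['ft_force'],s['grip_width'])
E
```

```text
[0.60430626 0.41108819 0.12830194] [-0.61070117  1.05339803  0.30319   ] 0.04391314975837015
```

View pics/s1.png

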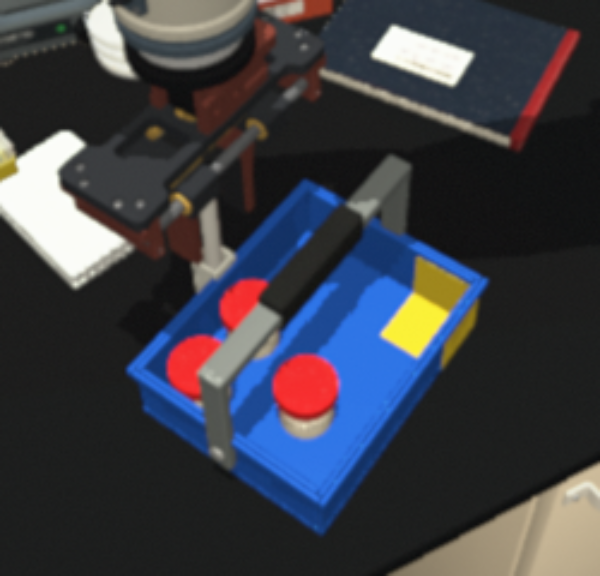

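The crop shows the marker standing between the open fingers at about (210,230), with the tote undisturbed. Next I close the fingers.

arm_command:
  increments: [0,0,0,0,0,0,20,0,0,0,0,0,0,0,0,0,0,0,0,0,0,0,0,0,0,0,0,0,0,0,0,0,0,0,0,0,0,0,0,0,0,0]

```text
clock: 2.65
position: [0.6064, 0.4104, 0.1294]
ee_rot: [3.141, 0.001, 3.097]
ft_force: [-0.4, 0.1, 5.5]
grip_width: 0.0124
gripper_force: 30.0
```

arm_command:
  increments: [0,0,-1.2,0,0,0,0,0,0,-2.4,0,0,0,0,0,0,-3.6,0,0,0,0,0,0,-4.8,0,0,0,0,0,0,-6,0,0,0,0,0,0,-8,0,0,0,0,0,0,-10,0,0,0,0,0,0,-12,0,0,0,0,0,0,-12,0,0,0,0]

```text
clock: 3.78
position: [0.607, 0.4109, 0.2515]
ee_rot: [3.139, 0.003, 3.097]
ft_force: [-0.5, -0.1, 0.2]
grip_width: 0.0117
gripper_force: 30.0
```

```bash
python3 - <<'E'
from h import *
p,R=pose();print(p,st()['grip_width'],st()['ft_force'])
for n in("scene","top"):
    rgb,d,P,K,V=grab(n)
    hsv=cv2.cvtColor(rgb,cv2.COLOR_RGB2HSV).astype(int);X,Y,Z=P[...,0],P[...,1],P[...,2]
    m=(abs(X-.606)<.03)&(abs(Y-.41)<.02)&(Z<.235)&(Z>.06)
    print(n,m.sum(),P[m].min(0),P[m].mean(0))
    b=(abs(hsv[...,0]-110)<15)&(hsv[...,1]>120)&(Z>.05)&(Z<.066)&(X<.63)&(Y>.28)&(Y<.55)
    print("rim",cv2.minAreaRect((P[b][:,:2]*1000).astype(np.float32)))
# mid waypoint: tool down over book; then tilted
a=np.radians(40); yb=np.radians(5.2)
u=-np.array([np.cos(yb),np.sin(yb),0])
tz=np.cos(a)*u+np.array([0,0,-np.sin(a)]); ty=np.array([-np.sin(yb),np.cos(yb),0]); tx=np.cross(ty,tz)
Rt=Rn.from_matrix(np.c_[tx,ty,tz])
tip=np.array([.599,.0845,.014+.005+.03])+.065*u
pt=tip-.116*tz
print("mid",rel([.66,.0867,.25],down(np.radians(95.2))))
print("tilt",pt,rel(pt,Rt,np.array([.66,.0867,.25]),down(np.radians(95.2))))
E
```

```text
[0.60702634 0.41089068 0.25151324] 0.011746152132641883 [-0.53806125 -0.12526499  0.19956544]
scene 533 [0.59000404 0.39109518 0.0600176 ] [0.60326098 0.41346491 0.15690322]
rim ((519.9027099609375, 413.9324645996094), (199.4456024169922, 159.16537475585938), 87.69488525390625)Traceback (most recent call last):
  File "<stdin>", line 7, in <module>
    return umr_minimum(a, axis, None, out, keepdims, initial, where)
ValueError: zero-size array to reduction operation minimum which has no identity
```

```bash
python3 - <<'E'
from h import *
a=np.radians(40); yb=np.radians(5.2)
u=-np.array([np.cos(yb),np.sin(yb),0])
tz=np.cos(a)*u+np.array([0,0,-np.sin(a)]); ty=np.array([-np.sin(yb),np.cos(yb),0]); tx=np.cross(ty,tz)
Rt=Rn.from_matrix(np.c_[tx,ty,tz])
tip=np.array([.599,.0845,.014+.005+.03])+.065*u
pt=tip-.116*tz
print("mid",rel([.64,.0867,.25],down(np.radians(95.2))))
print("tilt",pt,rel(pt,Rt,np.array([.64,.0867,.25]),down(np.radians(95.2))))
E
```

```text
mid [ -4.854 -32.161  -0.13   -0.      0.     -0.136]
tilt [0.62276295 0.0866626  0.12356336] [ 1.717  0.152 12.644  0.     0.873  0.   ]
```

arm_command:
  increments: [-0.8,-5,0,0,0,-0.02,0,-1.5,-10,0,0,0,-0.04,0,-2.3,-15,0,0,0,-0.06,0,-3,-20,0,0,0,-0.08,0,-3.8,-25,0,0,0,-0.1,0,-4.5,-30,0,0,0,-0.12,0,-4.9,-32.2,0,0,0,-0.14,0,-4.9,-32.2,0,0,0,-0.14,0,-4.9,-32.2,0,0,0,-0.14,0]

```text
clock: 5.0
position: [0.6402, 0.087, 0.248]
ee_rot: [3.141, -0.001, -3.047]
ft_force: [-1.4, 0.0, -0.3]
grip_width: 0.012
gripper_force: 30.0
```

arm_command:
  increments: [0,0,0,0,0.15,0,0,0,0,0,0,0.3,0,0,0,0,0,0,0.45,0,0,0,0,0,0,0.6,0,0,0,0,0,0,0.75,0,0,0,0,0,0,0.87,0,0,0,0,0,0,0.87,0,0,0,0,0,0,0.87,0,0]

```text
clock: 6.0
position: [0.6405, 0.0872, 0.2486]
ee_rot: [-3.141, -0.868, -3.046]
ft_force: [0.4, 0.2, 0.4]
grip_width: 0.0123
gripper_force: 30.0
```

```bash
python3 - <<'E'
from h import *
p,R=pose();print(p,R.as_matrix()[:,2],st()['qpos'],st()['grip_width'])
rgb,d,P,K,V=grab("scene"); save("s2.png",rgb)
rgb,d,P,K,V=grab("top"); 
tip=p+R.apply([0,0,.116]);print("tip",tip)
yb=np.radians(5.2);want=np.array([.599-.065*np.cos(yb),.0845-.065*np.sin(yb),.021])
print("shift",R.inv().apply(want-tip)*100)
E
```

```text
[0.64047546 0.0872487  0.24862555] [-0.75938828 -0.07347472 -0.64647576] [ 0.11181811  0.88020508  1.03914     0.01350006  2.08999041 -1.55392776] 0.01234588457385851
tip [0.55238642 0.07872563 0.17363436]
shift [-10.47833778   0.1653615   11.24422777]
```

View pics/s2.png

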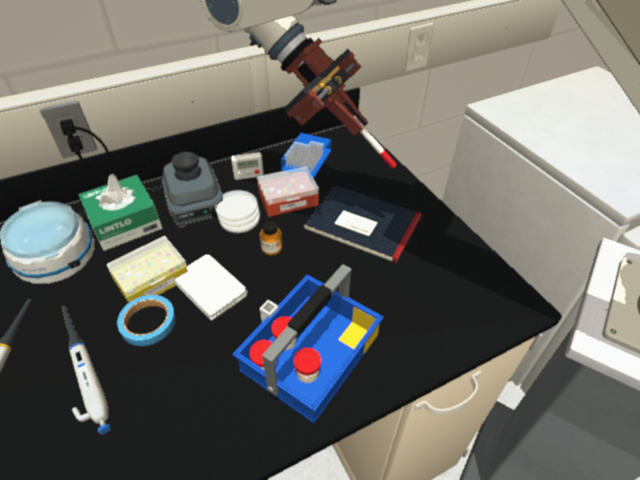

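The picture shows the marker held at a nose-down slant, with its red tip at about (393,163) over the notebook. The tote and bottle are untouched.

arm_command:
  increments: [-1.5,0,1.7,0,0,0,0,-3,0,3.4,0,0,0,0,-4.5,0.1,5,0,0,0,0,-6,0.1,6.6,0,0,0,0,-7.5,0.2,8.3,0,0,0,0,-9,0.2,9.9,0,0,0,0,-9,0.2,9.9,0,0,0,0,-9,0.2,9.9,0,0,0,0]

```text
clock: 7.1
position: [0.6232, 0.0867, 0.1164]
ee_rot: [3.142, -0.869, -3.046]
ft_force: [0.1, 0.3, -0.1]
grip_width: 0.012
gripper_force: 30.0
```

```bash
python3 - <<'E'
from h import *
p,R=pose();print(p,R.as_matrix()[:,2],st()['ft_force'])
tip=p+R.apply([0,0,.116]);print("tip",tip)
for n in("scene","top"):
    rgb,d,P,K,V=grab(n); print(n,"tip px",proj(tip,K,V))
    hsv=cv2.cvtColor(rgb,cv2.COLOR_RGB2HSV).astype(int)
    m=((hsv[...,0]<8)|(hsv[...,0]>172))&(hsv[...,1]>120)&(P[...,2]>.02)&(abs(P[...,0]-.55)<.06)&(abs(P[...,1]-.08)<.03)
    print(m.sum(),P[m].min(0) if m.any() else'',P[m].mean(0) if m.any() else '')
    save(n+"3.png",cv2.resize(rgb[130:290,260:500],None,fx=3,fy=3))
E
```

```text
[0.62321249 0.08673524 0.11643936] [-0.76049901 -0.07262161 -0.64526534] [ 0.13681615  0.29261704 -0.09977857]
tip [0.5349946  0.07831113 0.04158858]
scene tip px [392.55989366 218.60286533]
167 [0.53018986 0.06975276 0.03543553] [0.5688622  0.08568097 0.07670225]
top tip px [389.71046999 266.18165649]
112 [0.53122254 0.07181282 0.04095169] [0.56478886 0.08203759 0.07550899]
```

View pics/scene3.png

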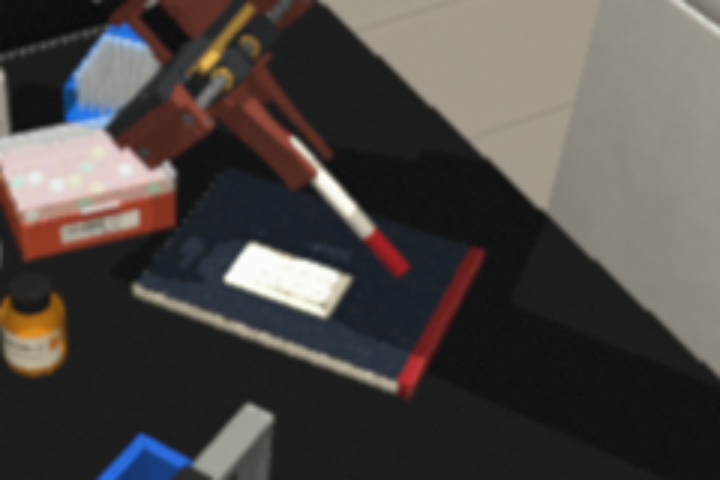

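The crop shows the marker about 2 cm above the notebook, with its red tip at (400,265). Both cameras agree with the computed tip position.

arm_command:
  increments: [-0.5,0,0.4,0,0,0,0,-1,0,0.8,0,0,0,0,-1.3,0,1.1,0,0,0,0,-1.3,0,1.1,0,0,0,0]

```text
clock: 7.7
position: [0.6225, 0.0866, 0.0984]
ee_rot: [-3.141, -0.871, -3.047]
ft_force: [-0.3, -0.6, 0.2]
grip_width: 0.012
gripper_force: 30.0
```

arm_command:
  increments: [-0.8,0,0.05,0,0.07,0,0,-1.6,0,0.12,0,0.14,0,0,-2.3,0,0.2,0,0.2,0,0,-2.3,0,0.2,0,0.2,0,0,-2.3,0,0.2,0,0.2,0,15,-2.3,0,0.2,0,0.2,0,40,-2.3,0,0.2,0,0.2,0,50,-2.3,0,0.2,0,0.2,0,50,-2.3,0,0.2,0,0.2,0,50]

```text
clock: 8.82
position: [0.6361, 0.088, 0.0803]
ee_rot: [3.142, -1.07, -3.046]
ft_force: [0.0, 0.3, 0.3]
grip_width: 0.0433
gripper_force: 0.0
```

```bash
python3 - <<'E'
from h import *
s=st();print(s['position'],s['grip_width'],s['ft_force'])
rgb,d,P,K,V=grab("scene"); save("s4.png",cv2.resize(rgb[130:290,260:500],None,fx=3,fy=3))
p,R=pose();print("up 12cm:",R.inv().apply([0,0,12]))
E
```

```text
[0.63608362 0.08795154 0.0803437 ] 0.04334777186646487 [0.02617988 0.31894106 0.28768718]
up 12cm: [ 1.05258838e+01 -1.54074122e-04 -5.76244472e+00]
```

View pics/s4.png

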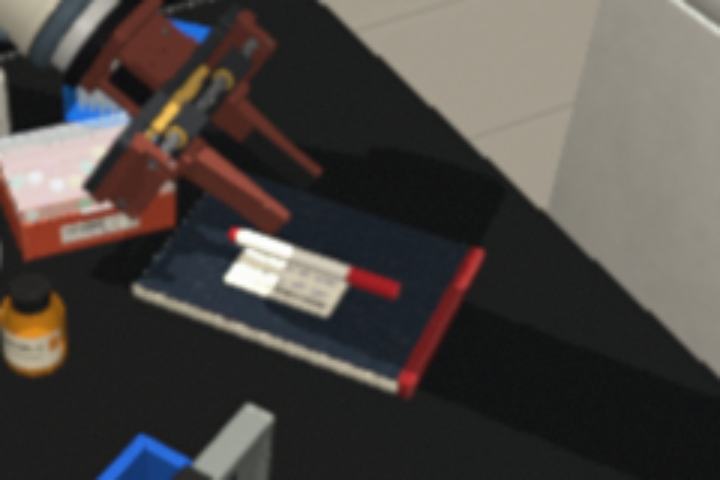

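The crop shows the marker lying flat on the notebook from (235,235) to (400,290), released. I retract and move above the handle.

arm_command:
  increments: [2.6,0,-1.4,0,0,0,55,5.2,0,-2.9,0,0,0,55,10.5,0,-5.8,0,0,0,60,15,0,-8.2,0,0,0,60,15,0,-8.2,0,0,0,60,15,0,-8.2,0,0,0,60]

```text
clock: 9.62
position: [0.6359, 0.0879, 0.2514]
ee_rot: [3.142, -1.069, -3.046]
ft_force: [-0.2, -0.0, -0.4]
grip_width: 0.053
gripper_force: 0.0
```

```bash
python3 - <<'E'
from h import *
p,R=pose();print(p)
t=np.array([.5185,.4138,.26]);Rt=down(np.radians(-2.5))
print(rel(t,Rt), rel(p,down(np.radians(95.2))))
p1=np.array([p[0],p[1],.26]); print(rel(t,Rt,p1,down(np.radians(95.2))))
rgb,d,P,K,V=grab("scene")
X,Y,Z=[P[...,i] for i in range(3)]
hsv=cv2.cvtColor(rgb,cv2.COLOR_RGB2HSV).astype(int)
m=(abs(X-.6)<.09)&(abs(Y-.085)<.06)&(Z>.02)&(Z<.06); print("marker",m.sum(),P[m].min(0),P[m].max(0))
b=(abs(hsv[...,0]-110)<15)&(hsv[...,1]>120)&(Z>.05)&(Z<.066)&(X<.63)&(Y>.28)&(Y<.55)
print("rim",cv2.minAreaRect((P[b][:,:2]*1000).astype(np.float32)))
g=(hsv[...,2]<70)&(abs(X-.52)<.05)&(abs(Y-.41)<.06)&(Z>.11)
print("grip",P[g].min(0),P[g].max(0),P[g].mean(0))
g&=Z>.136; print("griptop",g.sum(),P[g].mean(0),cv2.minAreaRect((P[g][:,:2]*1000).astype(np.float32)))
E
```

```text
[0.63586044 0.08791022 0.25142424]
[ 4.882 33.557  7.116 -0.904 -0.787  1.527] [ 0.     0.     0.    -0.002 -1.069  0.004]
[ 8.734 33.519  0.    -0.    -0.     1.705]
marker 261 [0.53258969 0.07538844 0.02001164] [0.6623948  0.09785347 0.02761049]
rim ((519.9403686523438, 413.97845458984375), (199.55857849121094, 159.44149780273438), 87.55636596679688)
grip [0.50760255 0.36792798 0.11438241] [0.52922075 0.45955647 0.14138164] [0.51573849 0.417131   0.1349879 ]
griptop 554 [0.51807745 0.41667262 0.13839744] ((518.1160888671875, 415.76812744140625), (87.37772369384766, 18.3017578125), 88.5963363647461)
```

arm_command:
  increments: [0,0,0,0,-0.18,0,80,0,0,0,0,-0.36,0,80,0,0,0,0,-0.54,0,80,0,0,0,0,-0.72,0,80,0,0,0,0,-0.9,0,80,0,0,0,0,-1.07,0,80,0,0,0,0,-1.07,0,80,0,0,0,0,-1.07,0,80]

```text
clock: 10.68
position: [0.6361, 0.088, 0.2504]
ee_rot: [-3.142, -0.004, -3.046]
ft_force: [0.1, -0.0, -0.0]
grip_width: 0.0703
gripper_force: 0.0
```

arm_command:
  increments: [0.9,3.4,-0.1,0,0,0.18,80,1.8,6.8,-0.2,0,0,0.36,80,2.7,10.2,-0.3,0,0,0.54,80,3.5,13.6,-0.4,0,0,0.71,80,4.4,17,-0.5,0,0,0.89,80,5.3,20.4,-0.6,0,0,1.06,80,6.1,23.8,-0.7,0,0,1.24,80,7,27.2,-0.8,0,0,1.42,80,8.7,33.5,-0.9,0,0,1.7,80,8.7,33.5,-0.9,0,0,1.7,80]

```text
clock: 11.92
position: [0.5168, 0.4172, 0.259]
ee_rot: [-3.139, 0.001, 1.536]
ft_force: [0.1, -0.1, 1.1]
grip_width: 0.0701
gripper_force: 0.0
```

```bash
python3 - <<'E'
from h import *
s=st();print(s['position'],s['ee_rot'],s['qpos'],s['grip_width'])
print(rel([.519,.414,.132],down(np.radians(-2.5))))
E
```

```text
[0.51683378 0.41720165 0.25896687] [-3.13914564e+00  1.09543405e-03  1.53636082e+00] [6.60903114e-01 4.70296603e-01 1.52602872e+00 7.96760690e-04
 1.14784814e+00 6.95011994e-01] 0.07007032355562169
[-2.9900e-01  2.5900e-01  1.2696e+01 -2.0000e-03  1.0000e-03  9.0000e-03]
```

arm_command:
  increments: [-0.3,0.25,4,0,0,0.01,60,-0.3,0.25,8,0,0,0.01,60,-0.3,0.25,11,0,0,0.01,50,-0.3,0.25,12.7,0,0,0.01,50,-0.3,0.25,12.7,0,0,0.01,50,-0.3,0.25,12.7,0,0,0.01,50]

```text
clock: 12.68
position: [0.5208, 0.4107, 0.134]
ee_rot: [3.141, -0.001, 1.527]
ft_force: [0.5, 0.2, 0.4]
grip_width: 0.0439
gripper_force: 0.0
```

arm_command:
  increments: [0,0,0,0,0,0,30,0,0,0,0,0,0,15,0,0,0,0,0,0,0,0,0,0,0,0,0,0,0,0,0,0,0,0,0,0,0,0,0,0,0,0]

```text
clock: 13.42
position: [0.52, 0.4102, 0.1338]
ee_rot: [3.141, -0.0, 1.527]
ft_force: [-1.7, -1.3, 5.7]
grip_width: 0.0197
gripper_force: 30.0
```

arm_command:
  increments: [0,0,-0.8,0,0,0,0,0,0,-2,0,0,0,0,0,0,-3.5,0,0,0,0,0,0,-5,0,0,0,0,0,0,-6.5,0,0,0,0,0,0,-8,0,0,0,0,0,0,-10,0,0,0,0,0,0,-12,0,0,0,0,0,0,-14,0,0,0,0,0,0,-14,0,0,0,0]

```text
clock: 14.68
position: [0.5209, 0.4108, 0.2757]
ee_rot: [3.138, -0.003, 1.527]
ft_force: [0.6, 0.2, -6.2]
grip_width: 0.0194
gripper_force: 30.0
```

```bash
python3 - <<'E'
from h import *
p,R=pose();s=st();print(p,s['grip_width'],s['ft_force'],s['moment'],R.as_matrix().round(3))
rgb,d,P,K,V=grab("scene");X,Y,Z=[P[...,i] for i in range(3)]
hsv=cv2.cvtColor(rgb,cv2.COLOR_RGB2HSV).astype(int)
b=(abs(hsv[...,0]-110)<15)&(hsv[...,1]>120)&(abs(X-.52)<.13)&(abs(Y-.41)<.15)&(Z>.05)
print("blue z",np.nanmin(Z[b]),np.nanmax(Z[b]),b.sum())
# tilt: up-vector leans to own (-x,-y)
yaw=np.radians(-2.5)
d_=np.array([-np.sin(np.radians(45)),-np.cos(np.radians(45)),0]); d_=Rn.from_euler('z',yaw).apply(d_)
ax=np.cross([0,0,1],d_)
print("tool-frame unit tilt axis",R.inv().apply(ax).round(3))
E
```

```text
[0.52087896 0.41083005 0.27569973] 0.01935114178721313 [ 0.56028442  0.23530299 -6.21477774] [-0.11693496  0.10439794 -0.02009911] [[ 0.044  0.999  0.003]
 [ 0.999 -0.044  0.003]
 [ 0.003  0.003 -1.   ]]
blue z 0.14361692575407198 0.3485038544292746 9019
tool-frame unit tilt axis [-0.707  0.707  0.   ]
```

arm_command:
  increments: [0,0,0,-0.03,0.03,0,0,0,0,0,-0.06,0.06,0,0,0,0,0,-0.09,0.09,0,0,0,0,0,-0.12,0.12,0,0,0,0,0,-0.15,0.15,0,0,0,0,0,-0.18,0.18,0,0,0,0,0,-0.22,0.22,0,0,0,0,0,-0.26,0.26,0,0,0,0,0,-0.3,0.3,0,0,0,0,0,-0.3,0.3,0,0]

```text
clock: 15.98
position: [0.5183, 0.4089, 0.2712]
ee_rot: [2.837, -0.292, 1.572]
ft_force: [-0.5, 1.0, -5.5]
grip_width: 0.0194
gripper_force: 30.0
```

arm_command:
  increments: [0,0,0,-0.03,0.03,0,0,0,0,0,-0.06,0.06,0,0,0,0,0,-0.09,0.09,0,0,0,0,0,-0.09,0.09,0,0,0,0,0,-0.09,0.09,0,0,0,0,0,-0.09,0.09,0,0,0,0,0,-0.09,0.09,0,0,0,0,0,-0.09,0.09,0,0]

```text
clock: 16.98
position: [0.52, 0.4101, 0.2732]
ee_rot: [2.731, -0.38, 1.607]
ft_force: [0.1, 0.4, -5.6]
grip_width: 0.0197
gripper_force: 30.0
```

```bash
cat > chk.py <<'E'
from h import *
import sys
p,R=pose();s=st();print(s['clock'],p,s['grip_width'],s['ft_force'],s['moment'],np.degrees(np.arccos(-R.as_matrix()[2,2])))
for n in("scene","top"):
    rgb,d,P,K,V=grab(n);X,Y,Z=[P[...,i] for i in range(3)]
    hsv=cv2.cvtColor(rgb,cv2.COLOR_RGB2HSV).astype(int)
    roi=(abs(X-.52)<.2)&(abs(Y-.41)<.2)&(Z>.03)
    yl=roi&(abs(hsv[...,0]-27)<6)&(hsv[...,1]>100); 
    if yl.any(): print(n,"yellow",yl.sum(),P[yl].mean(0),Z[yl].min())
    red=((hsv[...,0]<6)|(hsv[...,0]>174))&(hsv[...,1]>170)&(hsv[...,2]>130)&roi
    k,lab,q,c=cv2.connectedComponentsWithStats(red.astype(np.uint8))
    for i in range(1,k):
        if q[i,4]>40: print(n,"cap",q[i],np.nanmedian(P[lab==i],0).round(3))
    # predicted corner in world if the tote is rigid in the grip: tote axes own x=tool y, own y=tool x
    g=p+R.apply([0,0,.006]); T=np.c_[R.apply([0,1,0]),R.apply([1,0,0]),R.apply([0,0,-1])]
    c0=g+T@np.array([-.071,-.091,.008-.126]); print("pred corner",c0.round(3),proj(c0,K,V).round(0))
    cv2.imwrite(f'pics/{n}{sys.argv[1]}.png',cv2.resize(rgb[180:440,130:430] if n=="scene" else rgb[150:350,120:340],None,fx=2,fy=2)[...,::-1])
E
python3 chk.py 5
```

```text
16.975 [0.5199554  0.41013183 0.27315128] 0.019736844145261494 [ 0.11847297  0.39077209 -5.59015199] [-0.68058     0.80707497  0.09229683] 31.59590078839392
scene yellow 60 [0.51549167 0.36387789 0.1530625 ] 0.1418856612374514
scene cap [ 291  264   49   50 1405] [0.514 0.406 0.174]
pred corner [0.505 0.378 0.108] [330. 305.]
top yellow 58 [0.5169822  0.37578912 0.16912332] 0.11935293423114231
top cap [236 281   8  11  75] [0.502 0.374 0.152]
pred corner [0.505 0.378 0.108] [241. 282.]
```

View pics/scene5.png

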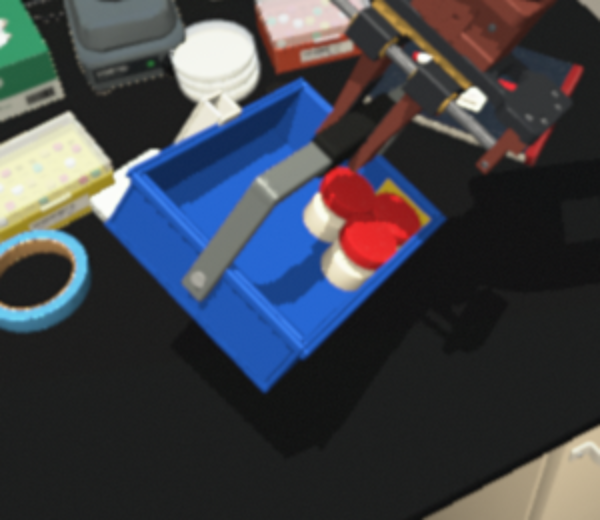

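The crop shows all three red caps clustered in the yellow corner at (347,195), (392,212) and (370,245), with the tote hanging tilted. I hold still, check that nothing slips, then hand in.

arm_command:
  increments: [0,0,0,0,0,0,0,0,0,0,0,0,0,0,0,0,0,0,0,0,0,0,0,0,0,0,0,0,0,0,0,0,0,0,0,0,0,0,0,0,0,0,0,0,0,0,0,0,0]

```text
clock: 17.95
position: [0.5199, 0.4101, 0.2731]
ee_rot: [2.731, -0.38, 1.607]
ft_force: [-0.2, 0.3, -5.6]
grip_width: 0.0195
gripper_force: 30.0
```

```bash
python3 chk.py 6; python3 - <<'E'
from h import *
a=cv2.imread('pics/scene5.png').astype(int);b=cv2.imread('pics/scene6.png').astype(int)
print("changed px",(abs(a-b).max(2)>40).sum())
rgb,d,P,K,V=grab("top");X,Y,Z=[P[...,i] for i in range(3)]
m=(abs(X-.6)<.09)&(abs(Y-.085)<.06)&(Z>.02)&(Z<.06); print("marker",m.sum(),P[m].min(0),P[m].max(0))
m=(abs(X-.722)<.03)&(abs(Y-.252)<.03)&(Z>.05)&(Z<.09); print("bottle",m.sum(),P[m].mean(0))
E
```

```text
17.95 [0.51990638 0.4100802  0.27311003] 0.019476355172348053 [-0.18697354  0.30898349 -5.58891336] [-0.69906539  0.72292873  0.02271547] 31.603036731925066
scene yellow 63 [0.51450424 0.36387779 0.15306186] 0.14233471774405448
scene cap [ 291  264   49   50 1406] [0.514 0.406 0.174]
pred corner [0.505 0.378 0.107] [330. 305.]
top yellow 57 [0.51707704 0.37607789 0.17358652] 0.11938509810943343
top cap [236 281   8  11  77] [0.502 0.374 0.152]
pred corner [0.505 0.378 0.107] [241. 282.]
changed px 3
marker 327 [0.53523547 0.07382135 0.02007787] [0.66127486 0.09486594 0.02992565]
bottle 186 [0.72167351 0.25158037 0.06274435]
```

Everything is steady, with the jars in the corner, the marker on the notebook and the bottle where it was. Handing in.

```bash
python3 -c "
from rig import arm; print(arm.close_job())"
```

```text
the job is handed in; nothing more can be done
None
```

I handed the job in with the marker released flat on the notebook, the tote held up and still at about 31.6° tilt with all three jars in the yellow corner, and the bottle unmoved; the hand-in returned no verdict.

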